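Release the vial carousel of a bench fraction collector

TASK

Release the vial carousel of the fraction collector so that it can be changed: push the drop arm out to the right (seen from the collector's front) until it is clear of the carousel, then feel along the carousel's rim for the finger notch whose back wall gives and press that wall in gently, so that the carousel springs up. Only touch and push: grip and lift nothing, leave the carousel standing sprung up with the arm aside, do not disturb the things round the collector, and finish clear of everything.

Things in the scene. Friction and masses are not known exactly. Their poses are not given: they have to be found in the camera images.
- collector: Fraction collector: white bench instrument, 306 long, 196 wide, fixed, housing 48 mm high, low sloping key panel at the front. Origin on the bench under the carousel's axis; x points to its back (away from the panel), y to its left as seen from the front, z up. Behind the carousel a hump 67 mm high (x 105 to 157, y within 55 mm) carries a steel post.
- carousel_centre (a point): Centre of the top face of the grey vial carousel; axes as the collector. A disc of radius 90 mm, its rim 26 mm high: 58 to 84 mm above the bench while hooked down. Vials and a small knob stand up to 14 mm above its top. A motor holds it against turning (4 N m). Which way it stands is not known.
- rim_front (a point): Point of the rim circle at the collector's front (-x), at half the rim's height, 90 mm from the axis. The rim has four like finger notches 90 degrees apart, open at top and bottom: 44 mm wide at the rim, 40 mm at the flat back wall, which lies 79 mm from the axis (11 mm deep). Three back walls are rigid; in the fourth the whole wall is the release tab.
- release_tab (a joint): The release tab, back wall of one notch, always within 1.2 rad of the front round the axis, to either side; a rigid notch can lie in that range too. 0 at rest; pushed straight towards the axis it moves in, at most 0.006 m, with 2 to 5 N. At about 0.0035 m its hook lets go and the carousel springs up. Let go, it returns to 0.
- carousel (a joint): Height of the carousel above its latched position, m: 0 while it is hooked down. Released, springs raise it (8 N at first) and it stays up at about 0.012. Above 0.02 it is being lifted off.
- drop_arm (a joint): Swing of the drop arm, rad: 0 = pointing from its post straight to the front over the middle of the carousel, growing as it swings to the right, the collector's -y; range -0.35 to 1.6. From 0.83 on it is wholly outside the carousel's rim. It stays where it is left (about 1 N pushes its tip).
- post_top (a point): Axis of the drop arm, on top of the post 135 mm behind the carousel's axis, at the height of the middle of the arm (126 mm above the bench); axes as the collector.
- drop_arm_tip (a point): Middle of the round end of the grey drop arm, 121 mm from its pivot, 126 mm above the bench. The arm is a level bar 16 mm wide and 20 mm high (116 to 136 mm above the bench), its end 20 mm in diameter; x of this point points along the arm to the pivot. A thin nozzle hangs under it 93 mm from the pivot, down to 102 mm.
- beaker: Small glass beaker, 53 mm across, 64 mm high, standing loose near the collector; a bystander. Origin at its foot.
- dish: Petri dish, 91 mm across, 16 mm high, loose; a bystander. Origin at its underside.
- dropper: Brown dropper bottle, 37 mm across, 102 mm high, standing loose; a bystander. Origin at its foot.
- pen: White marker pen with a black cap, 135 mm long, 17 mm thick, lying loose; a bystander. Origin at its underside.
- tape: Roll of masking tape lying flat, 96 mm across, 25 mm high, loose; a bystander. Origin at its underside.

How it is judged:
On the way, in this order (a step that is already met when the one before it is completed fails the run):
1. the drop arm has been pushed aside, clear of the carousel (value of joint drop_arm above 0.83 rad), for 0.2 s.
2. the release tab has been pressed in (value of joint release_tab above 0.0032 m), for 0.02 s.
At the end, for the whole second after the job is handed in: The carousel stands sprung up (9 to 16 mm above its latched height), the release tab is back out (less than 1.5 mm in), and the drop arm is clear of the carousel (more than 0.83 rad to the right) (value of joint carousel between 0.009 and 0.016 m and value of joint release_tab below 0.0015 m and value of joint drop_arm above 0.83 rad); the robot touches nothing.
It fails at once if the carousel springs up under the drop arm (value of joint carousel above 0.004 m and value of joint drop_arm below 0.8 rad).
It fails at once if the carousel is lifted (more than 20 mm above its latched height) (value of joint carousel above 0.02 m).
It fails at once if the collector is pushed or struck hard (over 45 N) (contact force between the arm and collector above 45 N).
It fails at once if the collector is pressed hard with the fingers (over 45 N) (contact force between the fingers and collector above 45 N).
It fails at once if a bystander is moved more than 15 mm (distance of any of beaker, dish, dropper, pen, tape from where it was at the start of the episode above 0.015 m).
It also fails if it takes over 72 s, if anything falls off the work surface, if the arm or the gripper's body presses on something with over 40 N, if the wrist force passes 120 N, or if a joint passes its speed limit or range.

ROBOT

A 6-joint arm with a two-finger parallel gripper is mounted at the origin on a cart in front of the work surface, level with it; the furniture and walls round the work are solid. World frame = base frame: x ahead of the robot, y to its left, z up, the work surface at z = 0. Lengths are in m, angles in rad, forces in N, time in s.
With the tool pointing down it reaches from about 0.275 to 0.75 m from the base axis. Payload 10.2 kg.
Tool frame: the origin (TCP) lies where the fingers leave the gripper's body, on its centre line; the fingertips stand 64 mm ahead of it and the grasp point (between the pads) lies 45 mm ahead of it; z points along the fingers, y is the line along which they close (so a half turn about z gives the same grasp; the last joint's range is limited). The gripper opens to 88 mm and grips with 3 to 60 N. Pads are 18 mm wide; open, the fingers measure 123 mm over their backs; the gripper's body (75 mm by 187 mm) begins 45 mm behind the grasp point.
Start: joints at [-1.385, 0.313, 1.498, -0, 1.331, -0.223], TCP at [0.209, -0.482, 0.303] pointing down, gripper open.
Joint ranges: [-2.94, 2.94], [-0.97, 2.17], [0.19, 2.56], [-1.23, 4.37], [0.02, 3.11], [-2.88, 2.88]. Speed limits (rad/s): [2.39, 2.39, 3.01, 3.14, 3.14, 3.14].

INTERFACE

Orientations are given as a rotation vector (axis times angle).
In Python, from plant import env gives the robot as it stands. The module is installed in compiled form; this text tells all that it offers.
- The arm moves only by the tool send_rows, never from a script. Its argument "series" is a list of rows, each a list of 7 numbers: the turn, a rotation vector about the tool's x, y, z in degrees, then the shift along the tool's x, y, z in m, then the gripper command: -1 is shut, 1 is fully open, values between are in proportion. In form: [[wx, wy, wz, x, y, z, jaw], ...]. A call has 1 to 5 rows; each row is the pose to reach, as a shift and turn from the pose commanded when the call began, along the tool's axes at that moment; what a row does not reach only later rows make up. A row lasts 1/8 s, in which the tool goes at most 62.5 mm and 10.7 degrees, less where a joint would pass 70% of its speed; a pose out of reach is approached as far as the arm can. A call with a gripper value outside its range is refused whole. The fingers move at their own pace and stop on an object; "force" is the grip in N (left out, the last holds). Time passes only in rows, so rows that repeat a pose let the fingers close. It gives the time, the measured TCP pose, the force, the opening and the grip force at its end, in the units of the state.
- env.get_state(): the state, without advancing time (a new reading comes with each control period).
- env.grab_frame(name): name is "side" or "top"; returns a dict with "color" (480x640x3 uint8, red, green, blue), "z_map" (480x640 float32, m along the optical axis (not along the pixel's ray), 0 where there is no reading), "K" (3x3 intrinsics, pixels), "T" (4x4, takes a point from camera to world coordinates). Camera axes: x right, y up, looking along -z (the intrinsics and any distortion apply to the point x, -y, -z); pixel columns grow to the right and rows downward; lengths in m; the calibration is good to about 2 mm. A picture is of the moment at which its call begins.
- env.close_job(): hands the job in; it is judged then, once.
The state is a dict: "time_s": time; "joints": joint angles; "dq": joint speeds; "effort": joint torques, N m; "tcp_pos": TCP position; "tcp_rot": TCP orientation; "contact_force": force on the tool from outside, world axes, zero at the start; "wrist_torque": the same for the moment, N m; "gripper_width": opening from 0.0 (shut) to 1.0 (fully open); "gripper_force": force on a finger pad.
Only numpy, scipy, OpenCV 4.12 (cv2) and the standard library are available. Lean on these libraries where they do the work, as an engineer would, in place of code of your own. Each camera call takes 0.05 s, during which the arm holds its last target. There are 200 camera calls.

## Working session

There is one attempt and no reset: what is moved stays moved. The work goes in short steps, Python scripts to look and compute and a tool call to move; the robot and the scene stay as the last step left them, time stands still between calls to the robot, and variables do not carry over. Pictures are saved under pics/ and viewed, at most 10 in all, crops included, and the job is handed in when it is done.

Besides the shell and the picture viewer there is one more tool, called after ">>>" by a JSON object that holds its "name" and its "arguments". send_rows: Moves the arm, as the interface text tells. Its arguments: {"type":"object","properties":{"series":{"type":"array","items":{"type":"array","items":{"type":"number"}}},"force":{"type":"number"}},"required":["series"]}

```bash
mkdir -p pics; cat > h.py <<'E'
import numpy as np,cv2
from plant import env
def cloud(f):
    z=f["z_map"];K=f["K"];v,u=np.mgrid[:480,:640]
    P=np.stack([(u-K[0,2])/K[0,0]*z,-(v-K[1,2])/K[1,1]*z,-z],-1)
    W=P@f["T"][:3,:3].T+f["T"][:3,3]; W[z==0]=np.nan
    return W
E
python3 - <<'E'
from h import *
for n in("top","side"):
    f=env.grab_frame(n);cv2.imwrite(f"pics/{n}0.png",f["color"][:,:,::-1]);np.savez(f"/tmp/{n}0.npz",**f)
    print(n,f["K"].tolist(),f["T"].round(3).tolist())
s=env.get_state();print(s)
E
```

```text
top [[475.6470941132979, 0.0, 326.63171786718925], [0.0, 475.6470941132979, 238.91324246836763], [0.0, 0.0, 1.0]] [[0.011, 0.993, -0.118, 0.458], [-1.0, 0.01, -0.009, 0.086], [-0.008, 0.118, 0.993, 1.032], [0.0, 0.0, 0.0, 1.0]]
side [[532.4466933805802, 0.0, 315.3679269100275], [0.0, 532.4466933805802, 232.9919713232006], [0.0, 0.0, 1.0]] [[-0.896, 0.268, -0.354, 0.165], [-0.444, -0.536, 0.718, 0.916], [0.003, 0.8, 0.6, 0.795], [0.0, 0.0, 0.0, 1.0]]
{'time_s': 0.1, 'joints': array([-1.38540996e+00,  3.13353784e-01,  1.49832032e+00,  9.45658549e-06,
        1.33100821e+00, -2.23415275e-01]), 'dq': array([ 1.07264322e-03, -6.70638908e-04, -1.40463843e-03,  4.76628531e-04,
        5.43510159e-05, -4.87385311e-04]), 'effort': array([ 2.32152437e-03, -4.02811074e+01, -2.52646190e+01,  6.95736241e-02,
        3.42194200e-02, -4.39943165e-05]), 'tcp_pos': array([ 0.2086491 , -0.48160375,  0.30225422]), 'tcp_rot': array([-3.07512754e+00, -6.37457451e-01, -4.69523650e-05]), 'contact_force': array([-0.08639911,  0.22293536,  0.44696452]), 'wrist_torque': array([ 0.03390018, -0.02463905, -0.0106772 ]), 'gripper_force': 0.0, 'gripper_width': 1.0004899680136952}
```

View pics/top0.png

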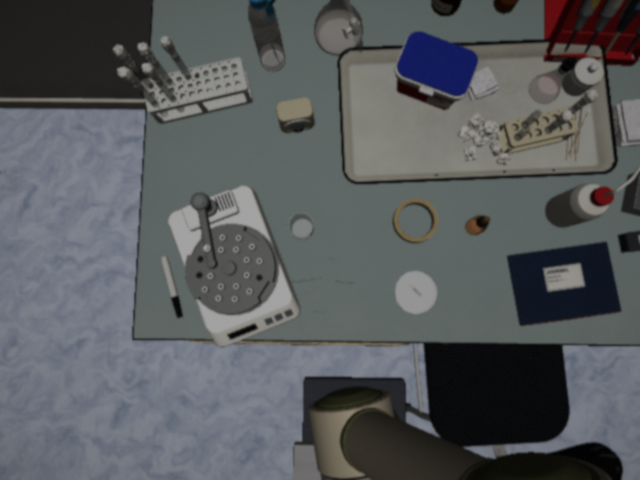

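View pics/side0.png

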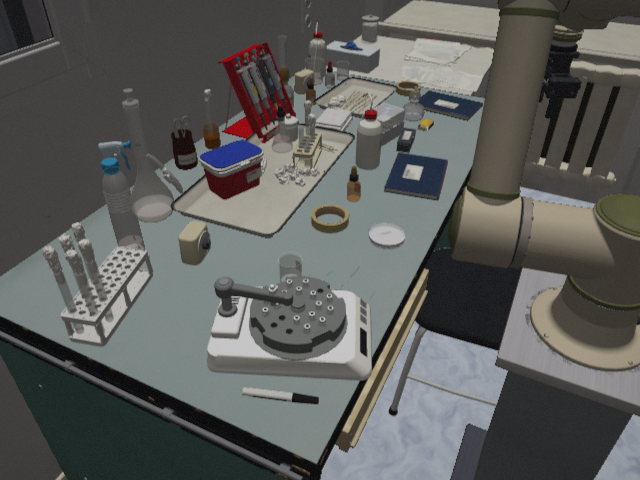

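The top view shows the collector at about (232,265), with the panel towards the robot at (262,322), the post at (200,200) and the drop arm pointing to about (212,265). The pen is at (172,287) and the beaker at (302,226). Next I'll fit the pose and rectify the carousel.

```bash
cat >> h.py <<'E'
def proj(f,W):
    T=f["T"];P=(np.asarray(W)-T[:3,3])@T[:3,:3];K=f["K"]
    return np.stack([K[0,0]*P[...,0]/-P[...,2]+K[0,2],-K[1,1]*P[...,1]/-P[...,2]+K[1,2]],-1)
def rect(f,c,th,h,half=.13,n=520):
    # up in picture = collector +x, left = +y
    g=np.linspace(half,-half,n);X,Y=np.meshgrid(g,g,indexing='ij')
    W=np.stack([c[0]+np.cos(th)*X-np.sin(th)*Y,c[1]+np.sin(th)*X+np.cos(th)*Y,0*X+h],-1)
    p=proj(f,W).astype(np.float32)
    return cv2.remap(f["color"],p[...,0],p[...,1],cv2.INTER_CUBIC)
E
python3 - <<'E'
from h import *
from scipy.optimize import least_squares
for n in("top","side"):
    f=dict(np.load(f"/tmp/{n}0.npz"));W=cloud(f)
    m0=(W[...,0]>.2)&(W[...,0]<.62)&(W[...,1]>.1)&(W[...,1]<.5)
    def sel(a,b): return W[m0&(W[...,2]>a)&(W[...,2]<b)]
    d=sel(.078,.090)
    h=cv2.convexHull((d[:,:2]).astype(np.float32))[:,0]
    r=least_squares(lambda p:np.hypot(h[:,0]-p[0],h[:,1]-p[1])-.09,np.median(d[:,:2],0),loss='soft_l1',f_scale=.002)
    c=r.x;print(n,"disc",c,np.median(d[:,2]),np.abs(r.fun).max())
    a=sel(.128,.142); print("arm",len(a),np.median(a[:,2]),a[:,:2].min(0),a[:,:2].max(0))
    rectb=cv2.minAreaRect(a[:,:2].astype(np.float32));print(rectb)
    hs=sel(.042,.053);print("house",cv2.minAreaRect(hs[:,:2].astype(np.float32)),len(hs))
    np.save(f"/tmp/arm_{n}.npy",a)
E
```

```text
top disc [0.51077598 0.28827736] 0.08524455879648907 0.0019001003143306466
arm 489 0.13611344645111423 [0.50836292 0.3039279 ] [0.61938552 0.34743834]
((0.564947247505188, 0.32487601041793823), (0.11612773686647415, 0.018851228058338165), 13.33364486694336)
house ((0.49626636505126953, 0.27875572443008423), (0.24723054468631744, 0.30106860399246216), 0.027451813220977783) 3743
side disc [0.51044836 0.28825238] 0.08496475399059489 0.0023653341897253155
arm 538 0.1352859063646249 [0.50704858 0.30212948] [0.61978389 0.34937036]
((0.5649875998497009, 0.3246520757675171), (0.11748069524765015, 0.023258784785866737), 13.181848526000977)
house ((0.4965779781341553, 0.27638840675354004), (0.3069208860397339, 0.24674993753433228), 89.98336029052734) 3857
```

```bash
python3 - <<'E'
from h import *
for n in("top","side"):
    f=dict(np.load(f"/tmp/{n}0.npz"));W=cloud(f)
    m0=(W[...,0]>.2)&(W[...,0]<.72)&(W[...,1]>.1)&(W[...,1]<.46)
    def sel(a,b): return W[m0&(W[...,2]>a)&(W[...,2]<b)]
    p=sel(.12,.18);print(n,"arm+post",cv2.minAreaRect(p[:,:2].astype(np.float32)),p[:,2].max())
    q=p[p[:,0]>.6];print("post",q[:,:2].min(0),q[:,:2].max(0),q.mean(0))
    hs=sel(.040,.053);print("house",len(hs),cv2.minAreaRect(hs[:,:2].astype(np.float32)))
    hp=sel(.064,.071);hp=hp[hp[:,0]>.6];print("hump",cv2.minAreaRect(hp[:,:2].astype(np.float32)))
    # bystanders
    print("beaker/around max z near",np.nanmax(W[...,2][(W[...,0]>.5)&(W[...,0]<.62)&(W[...,1]>.09)&(W[...,1]<.16)]))
c=np.array([.5106,.2883])
for n in ("top","side"):
    f=dict(np.load(f"/tmp/{n}0.npz"))
    cv2.imwrite(f"pics/r_{n}.png",rect(f,c,0.42 if 0 else np.arctan2(.06,.121),.084)[:,:,::-1])
a=cv2.imread("pics/r_top.png");b=cv2.imread("pics/r_side.png")
cv2.imwrite("pics/r.png",cv2.resize(np.hstack([a,b]),(800,400)))
E
```

```text
top arm+post ((0.45091575384140015, 0.24651667475700378), (0.4466993510723114, 0.06607875227928162), 31.09473419189453) 0.17880141461510057
post [0.6002758  0.32174785] [0.65234615 0.35727249] [0.62830632 0.33582701 0.13783292]
house 4599 ((0.5449315309524536, 0.2534806430339813), (0.28303682804107666, 0.27915191650390625), 22.476133346557617)
hump ((0.6364663243293762, 0.2589998245239258), (0.07245798408985138, 0.2709333598613739), 0.11076473444700241)
beaker/around max z near 0.06796911072270007
side arm+post ((0.4236108362674713, 0.22905495762825012), (0.5116827487945557, 0.06636832654476166), 32.036109924316406) 0.17995319770417895
post [0.60031196 0.32273805] [0.65294819 0.35747761] [0.62585172 0.34358768 0.13472188]
house 4259 ((0.5034075975418091, 0.2796401381492615), (0.3068794310092926, 0.2645236551761627), 88.18476867675781)
hump ((0.6335264444351196, 0.26085907220840454), (0.06633619964122772, 0.27306705713272095), 0.12252537906169891)
beaker/around max z near 0.0674289256753483
```

View pics/r.png

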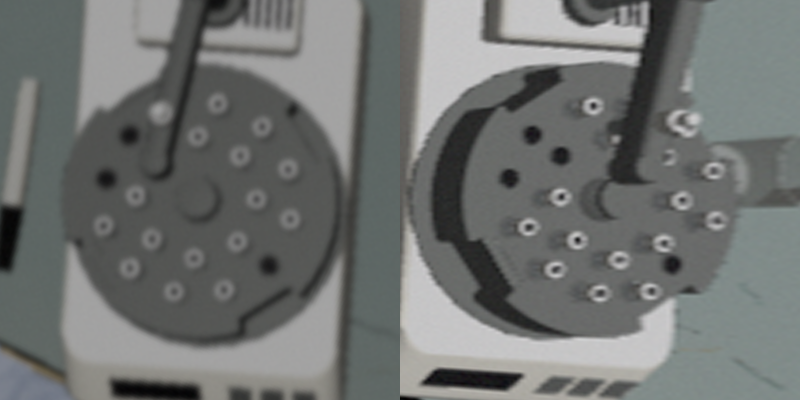

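The rectified view shows the disc centred at (200,200). One notch lies at about (272,310), roughly 36° right of the front, and another at about (90,272), roughly 54° left of it. The arm tip is at (157,170), slightly left of the middle (about -0.17 rad). The collector's yaw is about 0.40, which nearly matches the tool's yaw. Next I'll compute the swing path.

```bash
cat >> h.py <<'E'
from scipy.spatial.transform import Rotation as R
C=np.array([.5106,.2883]);TH=.405
def c2w(p): 
    c,s=np.cos(TH),np.sin(TH);return C+np.array([[c,-s],[s,c]])@np.asarray(p)
def shift(w,z,ref=None):
    s=env.get_state();p=s["tcp_pos"] if ref is None else ref
    return R.from_rotvec(s["tcp_rot"]).as_matrix().T@(np.r_[w,z]-p)
def push(a,r=.098,gap=0):
    d=np.array([-np.cos(a),-np.sin(a)]);m=np.array([np.sin(a),-np.cos(a)])
    s=.009*abs(np.sin(a))+.0175*abs(np.cos(a))
    return np.array([.135,0])+r*d-m*(.008+s+gap)
E
python3 - <<'E'
from h import *
p0=push(-.17,gap=.02)
print("above",c2w(p0),shift(c2w(p0),.302).round(4),"down to .174")
s=env.get_state();M=R.from_rotvec(s["tcp_rot"]).as_matrix()
for a in np.arange(-.17,1.2,.1): print(round(a,2),(M.T@np.r_[c2w(push(a))-c2w(p0),0]).round(4))
E
```

```text
above [0.52848226 0.36415878] [ 0.6297 -0.6489  0.0011] down to .174
-0.17 [-0.0035  0.0197 -0.    ]
-0.07 [-0.0074  0.0298 -0.    ]
0.03 [-0.0102  0.0398 -0.    ]
0.13 [-0.0121  0.049  -0.0001]
0.23 [-0.0131  0.0586 -0.0001]
0.33 [-0.0132  0.0684 -0.0001]
0.43 [-0.0122  0.0783 -0.0001]
0.53 [-0.0102  0.0883 -0.0001]
0.63 [-0.0071  0.0982 -0.0001]
0.73 [-2.800e-03  1.079e-01 -1.000e-04]
0.83 [ 2.600e-03  1.172e-01 -1.000e-04]
0.93 [ 9.000e-03  1.259e-01 -1.000e-04]
1.03 [ 1.65e-02  1.34e-01 -1.00e-04]
1.13 [ 2.500e-02  1.413e-01 -1.000e-04]
```

>>> {"name": "send_rows", "arguments": {"series": [[0,0,0,0.04,-0.041,0,-1],[0,0,0,0.08,-0.082,0,-1],[0,0,0,0.12,-0.123,0,-1],[0,0,0,0.16,-0.164,0,-1],[0,0,0,0.2,-0.206,0,-1]]}}

```text
time_s: 0.72
tcp_pos: [0.3105, -0.2114, 0.3026]
tcp_rot: [-3.076, -0.637, -0.0]
contact_force: [1.2, -0.9, -0.9]
gripper_width: 0.46
gripper_force: 0.0
```

>>> {"name": "send_rows", "arguments": {"series": [[0,0,0,0.04,-0.041,0,-1],[0,0,0,0.08,-0.082,0,-1],[0,0,0,0.12,-0.123,0,-1],[0,0,0,0.16,-0.164,0,-1],[0,0,0,0.2,-0.206,0,-1]]}}

```text
time_s: 1.35
tcp_pos: [0.4122, 0.0573, 0.3027]
tcp_rot: [3.076, 0.638, 0.0]
contact_force: [0.3, -1.5, -0.1]
gripper_width: 0.004
gripper_force: 0.0
```

>>> {"name": "send_rows", "arguments": {"series": [[0,0,0,0.04,-0.041,0,-1],[0,0,0,0.08,-0.082,0,-1],[0,0,0,0.12,-0.123,0,-1],[0,0,0,0.16,-0.164,0,-1],[0,0,0,0.2,-0.206,0,-1]]}}

```text
time_s: 1.98
tcp_pos: [0.5139, 0.3257, 0.3023]
tcp_rot: [3.076, 0.638, -0.001]
contact_force: [-0.0, -0.7, -0.4]
gripper_width: -0.0
gripper_force: 0.0
```

```bash
python3 - <<'E'
from h import *
s=env.get_state();print(s["time_s"],s["tcp_pos"],s["tcp_rot"],s["joints"],s["contact_force"],s["gripper_width"])
print(shift(c2w(push(-.17,gap=.02)),.174))
E
```

```text
1.975 [0.51391282 0.32569079 0.3023392 ] [ 3.07597740e+00  6.37706335e-01 -7.25160045e-04] [ 3.72570676e-01  5.00591541e-01  1.22581182e+00 -1.27875621e-04
  1.41567902e+00  1.53454207e+00] [-0.01476499 -0.67653063 -0.40742229] -8.96185100230871e-05
[ 0.02872497 -0.02951934  0.12832182]
```

>>> {"name": "send_rows", "arguments": {"series": [[0,0,0,0.029,-0.03,0,-1],[0,0,0,0.029,-0.03,0.04,-1],[0,0,0,0.029,-0.03,0.085,-1],[0,0,0,0.029,-0.03,0.12,-1],[0,0,0,0.029,-0.03,0.128,-1]]}}

```text
time_s: 2.6
tcp_pos: [0.5275, 0.3625, 0.1723]
tcp_rot: [3.075, 0.637, -0.007]
contact_force: [0.2, 0.3, -0.4]
gripper_width: 0.007
gripper_force: 0.0
```

>>> {"name": "send_rows", "arguments": {"series": [[0,0,0,-0.001,0.01,0,-1],[0,0,0,-0.003,0.017,0,-1],[0,0,0,-0.005,0.024,0,-1],[0,0,0,-0.007,0.03,0,-1],[0,0,0,-0.01,0.04,0,-1]]}}

```text
time_s: 3.22
tcp_pos: [0.5351, 0.3219, 0.175]
tcp_rot: [-3.076, -0.638, -0.001]
contact_force: [0.4, 0.9, 0.3]
gripper_width: 0.0
gripper_force: 0.7
```

```bash
python3 - <<'E'
from h import *
s=env.get_state();print(s["tcp_pos"],s["contact_force"])
f=env.grab_frame("top");cv2.imwrite("pics/t1.png",cv2.resize(f["color"][150:350,130:350,::-1],None,fx=2.5,fy=2.5))
E
```

```text
[0.53506367 0.32185248 0.17502216] [0.38272348 0.87284057 0.28468953]
```

View pics/t1.png

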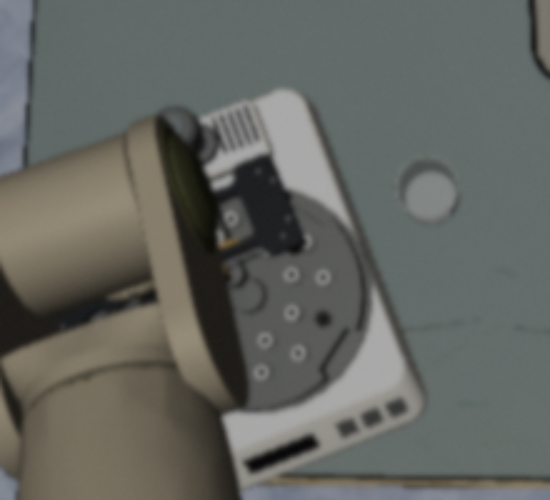

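The gripper is over the carousel with the arm tip at about (235,272), and contact reads about 0.9 N. I'll carry on with the swing.

>>> {"name": "send_rows", "arguments": {"series": [[0,0,0,-0.002,0.009,0,-1],[0,0,0,-0.003,0.019,0,-1],[0,0,0,-0.003,0.029,0,-1],[0,0,0,-0.002,0.039,0,-1],[0,0,0,0,0.049,0,-1]]}}

```text
time_s: 3.9
tcp_pos: [0.5548, 0.2766, 0.1747]
tcp_rot: [-3.076, -0.638, 0.0]
contact_force: [0.1, 1.0, -0.5]
gripper_width: 0.002
gripper_force: 0.7
```

>>> {"name": "send_rows", "arguments": {"series": [[0,0,0,0.003,0.01,0,-1],[0,0,0,0.007,0.02,0,-1],[0,0,0,0.013,0.029,0,-1],[0,0,0,0.019,0.038,0,-1],[0,0,0,0.027,0.046,0,-1]]}}

```text
time_s: 4.53
tcp_pos: [0.5982, 0.2454, 0.1747]
tcp_rot: [3.076, 0.638, -0.0]
contact_force: [-0.4, 1.4, -0.1]
gripper_width: 0.009
gripper_force: 0.7
```

>>> {"name": "send_rows", "arguments": {"series": [[0,0,0,0.008,0.007,0,-1],[0,0,0,0.008,0.007,0,-1],[0,0,0,0.008,0.007,0,-1]]}}

```text
time_s: 4.9
tcp_pos: [0.6076, 0.2425, 0.1747]
tcp_rot: [3.076, 0.638, 0.0]
contact_force: [0.4, -0.4, 0.1]
gripper_width: 0.004
gripper_force: 0.0
```

```bash
python3 - <<'E'
from h import *
s=env.get_state();print(s["tcp_pos"],s["contact_force"])
f=env.grab_frame("side");W=cloud(f)
cv2.imwrite("pics/s1.png",cv2.resize(f["color"][150:400,150:470,::-1],None,fx=2.2,fy=2.2))
E
```

```text
[0.60762589 0.2425467  0.17470332] [ 0.42566404 -0.35976893  0.09979267]
```

View pics/s1.png

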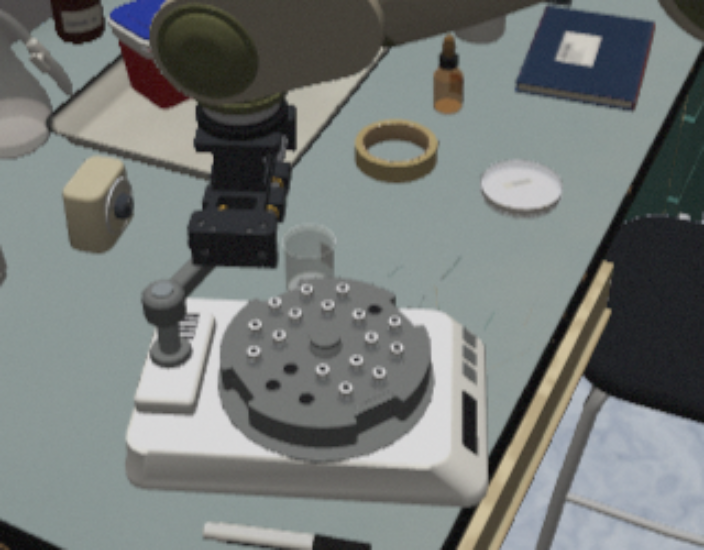

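The arm is pushed well aside, pointing right towards the beaker (tip near (215,262) in the crop), and the carousel is clear. I'll back off and refine the notch angles.

>>> {"name": "send_rows", "arguments": {"series": [[0,0,0,-0.015,-0.012,0,-1],[0,0,0,-0.035,-0.015,-0.02,-1],[0,0,0,-0.08,-0.01,-0.06,-1],[0,0,0,-0.13,0.02,-0.07,-1],[0,0,0,-0.18,0.05,-0.07,-1]]}}

```text
time_s: 5.58
tcp_pos: [0.4611, 0.1243, 0.2458]
tcp_rot: [3.075, 0.64, 0.004]
contact_force: [0.3, 0.2, -0.3]
gripper_width: 0.003
gripper_force: 0.0
```

```bash
python3 - <<'E'
from h import *
s=env.get_state();print(s["tcp_pos"],s["contact_force"],s["joints"])
for n in("side","top"):
    f=env.grab_frame(n);W=cloud(f).reshape(-1,3)
    d=W[(np.abs(W[:,2]-.0845)<.005)];v=d[:,:2]-C;r=np.hypot(*v.T);d=d[r<.095];v=v[r<.095];r=r[r<.095]
    an=np.degrees(np.arctan2(v[:,1],v[:,0]))%360
    h=[(r[(an>=a)&(an<a+3)].max()*1000).round(0) if ((an>=a)&(an<a+3)).any() else 0 for a in range(0,360,3)]
    print(n,[(3*i+1,int(x)) for i,x in enumerate(h) if x<86.5])
    a=W[(W[:,2]>.115)&(W[:,2]<.142)&(W[:,0]>.5)&(W[:,0]<.68)&(W[:,1]>.19)&(W[:,1]<.38)]
    print("arm",len(a),cv2.minAreaRect(a[:,:2].astype(np.float32)) if len(a) else 0)
    if n=="side": cv2.imwrite("pics/s2.png",cv2.resize(f["color"][250:380,220:380,::-1],None,fx=4,fy=4,interpolation=cv2.INTER_CUBIC))
E
```

```text
[0.46112139 0.12425162 0.24576827] [ 0.30483234  0.15165337 -0.293184  ] [ 1.73111437e-02  2.63616296e-01  1.72056770e+00 -2.92123937e-04
  1.15475718e+00  1.17811214e+00]
side [(46, 80), (49, 79), (52, 79), (55, 79), (58, 78), (61, 79), (64, 79), (67, 80), (70, 80), (136, 80), (139, 81), (142, 80), (145, 78), (148, 79), (151, 78), (154, 80), (157, 80), (160, 84), (211, 86), (226, 79), (229, 79), (232, 79), (235, 79), (238, 77), (241, 79), (244, 81), (247, 80), (250, 80), (316, 82), (319, 79), (322, 77), (325, 77), (328, 79), (331, 79), (334, 65), (337, 80)]
arm 802 ((0.6298521757125854, 0.28449392318725586), (0.14877043664455414, 0.035447537899017334), 85.21871948242188)
top [(46, 81), (49, 79), (52, 79), (55, 79), (58, 78), (61, 79), (64, 80), (67, 79), (70, 81), (136, 80), (139, 79), (142, 79), (145, 78), (148, 79), (151, 78), (154, 79), (157, 79), (160, 80), (205, 77), (208, 63), (211, 58), (214, 54), (217, 51), (220, 47), (223, 46), (226, 44), (229, 43), (232, 40), (235, 41), (238, 39), (241, 34), (244, 30), (247, 28), (250, 30), (253, 31), (256, 41), (259, 40), (262, 42), (265, 41), (268, 41), (271, 43), (274, 43), (316, 80), (319, 80), (322, 79), (325, 79), (328, 78), (331, 79), (334, 79), (337, 79), (340, 81)]
arm 748 ((0.6375346779823303, 0.28370216488838196), (0.03488760069012642, 0.14879895746707916), 2.6974058151245117)
```

View pics/s2.png

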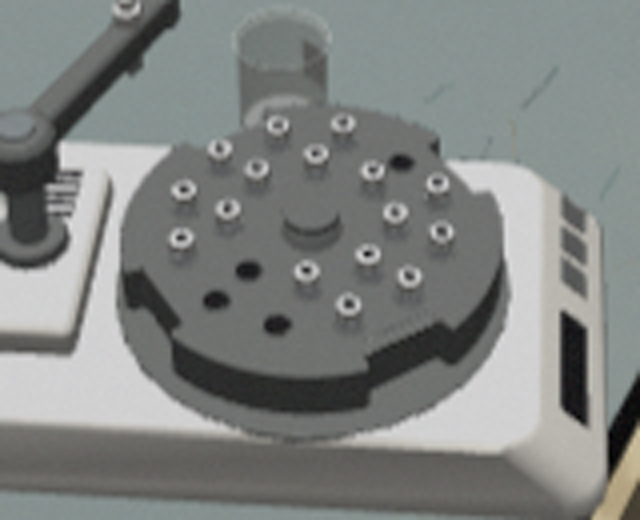

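A faint seam shows on the disc top behind the left-front notch (at about (400,325)), which suggests the tab is there. The notch centres lie at world angles 148.5° and 238.5°. I'll try 148.5° first.

```bash
python3 - <<'E'
from h import *
a=np.radians(148.5);u=np.array([np.cos(a),np.sin(a)])
print(shift(C+.13*u,.246), shift(C+.13*u,.128))
M=R.from_rotvec(env.get_state()["tcp_rot"]).as_matrix();y=M[:,1];print(np.degrees(np.arctan2(y[1],y[0])))
E
```

```text
[ 0.03725319 -0.23811659 -0.00121135] [ 0.03744403 -0.23813072  0.11678849]
-66.71960989586242
```

>>> {"name": "send_rows", "arguments": {"series": [[0,0,-8,0.01,-0.05,0,-1],[0,0,-16,0.018,-0.1,0,-1],[0,0,-24,0.025,-0.15,0,-1],[0,0,-32,0.031,-0.2,0,-1],[0,0,-35.2,0.0375,-0.238,0,-1]]}}

```text
time_s: 6.3
tcp_pos: [0.4012, 0.3609, 0.2449]
tcp_rot: [-2.736, -1.544, -0.001]
contact_force: [1.0, -0.5, 0.3]
gripper_width: 0.004
gripper_force: 0.0
```

>>> {"name": "send_rows", "arguments": {"series": [[0,0,0,0,0,0.03,-1],[0,0,0,0,0,0.07,-1],[0,0,0,0,0,0.1,-1],[0,0,0,0,0,0.117,-1],[0,0,0,0,0,0.117,-1]]}}

```text
time_s: 6.92
tcp_pos: [0.402, 0.3586, 0.1273]
tcp_rot: [-2.739, -1.538, 0.002]
contact_force: [0.6, 1.0, -0.0]
gripper_width: 0.005
gripper_force: 0.0
```

```bash
cat > q.py <<'E'
from h import *
import sys
a=np.radians(float(sys.argv[1]));u=np.array([np.cos(a),np.sin(a)]);t=np.array([-u[1],u[0]])
s=env.get_state();v=s["tcp_pos"][:2]-C;F=s["contact_force"]
M=R.from_rotvec(s["tcp_rot"]).as_matrix();y=M[:,1]
print("t",s["time_s"],"r",v@u,"tang",v@t,"z",s["tcp_pos"][2],"Frad",F[:2]@u,"Ft",F[:2]@t,"Fz",F[2],"yaw",np.degrees(np.arctan2(y[1],y[0])),"xdir.t",M[:2,0]@t)
E
python3 q.py 148.5
```

```text
t 6.925 r 0.12929187604502157 tang -0.0032305742201740803 z 0.12726931237144118 Frad -0.004962022792622256 Ft -1.1715507699750438 Fz -0.025767316756945602 yaw -31.365521055766415 xdir.t -0.9999968053067434
```

>>> {"name": "send_rows", "arguments": {"series": [[0,0,0,-0.003,0.008,0,-1],[0,0,0,-0.003,0.018,0,-1],[0,0,0,-0.003,0.026,0,-1],[0,0,0,-0.003,0.028,0,-1],[0,0,0,-0.003,0.028,0,-1]]}}

```text
time_s: 7.55
tcp_pos: [0.4246, 0.3412, 0.1277]
tcp_rot: [-2.74, -1.537, 0.0]
contact_force: [0.0, -0.0, -0.2]
gripper_width: 0.007
gripper_force: 0.0
```

```bash
python3 q.py 148.5
```

```text
t 7.55 r 0.10094287649611672 tang -0.00013508210100160456 z 0.1277415863317033 Frad -0.028731178051228653 Ft 0.03430305583650195 Fz -0.24180938898190488 yaw -31.395901807634893 xdir.t -0.9999983491860062
```

>>> {"name": "send_rows", "arguments": {"series": [[0,0,0,0,0.001,0,-1],[0,0,0,0,0.002,0,-1],[0,0,0,0,0.003,0,-1],[0,0,0,0,0.004,0,-1],[0,0,0,0,0.005,0,-1]]}}

```text
time_s: 8.18
tcp_pos: [0.4288, 0.3386, 0.1277]
tcp_rot: [2.739, 1.538, 0.0]
contact_force: [-0.2, -0.2, 0.2]
gripper_width: 0.004
gripper_force: 0.0
```

```bash
python3 q.py 148.5
```

```text
t 8.175 r 0.09601689478925188 tang -0.0001811939915368696 z 0.1277343842153182 Frad 0.11581462220085788 Ft 0.2542507711563787 Fz 0.2068087706882381 yaw -31.374621705267717 xdir.t -0.9999976036906622
```

>>> {"name": "send_rows", "arguments": {"series": [[0,0,0,0,0.0005,0,-1],[0,0,0,0,0.001,0,-1],[0,0,0,0,0.0015,0,-1],[0,0,0,0,0.002,0,-1]]}}

```text
time_s: 8.68
tcp_pos: [0.4305, 0.3376, 0.1277]
tcp_rot: [-2.739, -1.538, -0.0]
contact_force: [-1.0, 0.7, -0.1]
gripper_width: 0.007
gripper_force: 0.2
```

```bash
python3 q.py 148.5
```

```text
t 8.675 r 0.0940427519144755 tang -0.00018519736176536572 z 0.12773749561684553 Frad 1.1873523453540284 Ft -0.10821815969973625 Fz -0.1014514413337973 yaw -31.37594660405783 xdir.t -0.999997655731689
```

Contact is beginning at about 1.2 N. I'll continue in half-millimetre rows.

>>> {"name": "send_rows", "arguments": {"series": [[0,0,0,0,0.0005,0,-1],[0,0,0,0,0.001,0,-1],[0,0,0,0,0.001,0,-1]]}}

```text
time_s: 9.05
tcp_pos: [0.431, 0.3372, 0.1277]
tcp_rot: [-2.739, -1.538, 0.001]
contact_force: [-2.9, 2.5, 1.5]
gripper_width: 0.005
gripper_force: 2.3
```

```bash
python3 q.py 148.5
```

```text
t 9.05 r 0.09342167189521013 tang -0.0001484130580293938 z 0.12771121465329935 Frad 3.7759047577057743 Ft -0.647438333590385 Fz 1.5058408884422465 yaw -31.368936336018844 xdir.t -0.9999973551120029
```

>>> {"name": "send_rows", "arguments": {"series": [[0,0,0,0,0.0005,0,-1],[0,0,0,0,0.001,0,-1],[0,0,0,0,0.001,0,-1]]}}

```text
time_s: 9.43
tcp_pos: [0.4322, 0.3365, 0.1277]
tcp_rot: [2.739, 1.538, -0.0]
contact_force: [-3.9, 2.0, 1.3]
gripper_width: 0.006
gripper_force: 2.2
```

```bash
python3 q.py 148.5
```

```text
t 9.425 r 0.0920165229423611 tang -0.00016567490294112225 z 0.127740926927666 Frad 4.378084104522921 Ft 0.29131246274674605 Fz 1.3375630858327159 yaw -31.38055876982746 xdir.t -0.9999978265266907
```

The wall gives: it moved 1.4 mm for only 0.6 N more, so this is the tab. I'll press on gently.

>>> {"name": "send_rows", "arguments": {"series": [[0,0,0,0,0.0008,0,-1],[0,0,0,0,0.0016,0,-1],[0,0,0,0,0.0022,0,-1],[0,0,0,0,0.0022,0,-1]]}}

```text
time_s: 9.93
tcp_pos: [0.4343, 0.3354, 0.1278]
tcp_rot: [2.739, 1.538, 0.001]
contact_force: [-2.0, 1.4, 1.6]
gripper_width: 0.007
gripper_force: 1.4
```

```bash
cat > car.py <<'E'
from h import *
for n in("side","top"):
    W=cloud(env.grab_frame(n)).reshape(-1,3);r=np.hypot(*(W[:,:2]-C).T)
    z=W[(r<.088)&(W[:,2]>.07)&(W[:,2]<.12)][:,2];h,e=np.histogram(z,np.arange(.07,.12,.002));print(n,"disc z",e[h.argmax()]+.001)
E
python3 q.py 148.5; python3 car.py
```

```text
t 9.925 r 0.08965771697908514 tang -0.0002455476173657267 z 0.12775451401059482 Frad 2.3932339132925438 Ft -0.13617188514454148 Fz 1.6236768665512011 yaw -31.38505081003169 xdir.t -0.9999979434082586
side disc z 0.09500000000000003
top disc z 0.09500000000000003
```

The carousel has sprung up. I'll retract outwards, then up.

>>> {"name": "send_rows", "arguments": {"series": [[0,0,0,0,-0.006,0,-1],[0,0,0,0,-0.016,0,-1],[0,0,0,0,-0.03,0,-1],[0,0,0,0,-0.045,0,-1],[0,0,0,0,-0.045,-0.04,-1]]}}

```text
time_s: 10.65
tcp_pos: [0.3933, 0.3591, 0.1661]
tcp_rot: [2.738, 1.54, -0.009]
contact_force: [0.7, 0.1, -1.1]
gripper_width: -0.001
gripper_force: 0.0
```

>>> {"name": "send_rows", "arguments": {"series": [[0,0,0,0,0,-0.05,-1],[0,0,0,0,-0.02,-0.1,-1],[0,0,0,0,-0.04,-0.13,-1],[0,0,0,0,-0.04,-0.13,-1],[0,0,0,0,-0.04,-0.13,-1]]}}

```text
time_s: 11.28
tcp_pos: [0.3612, 0.3795, 0.2964]
tcp_rot: [2.739, 1.538, -0.003]
contact_force: [0.7, 0.8, 0.6]
gripper_width: 0.006
gripper_force: 0.0
```

```bash
python3 q.py 148.5; python3 car.py; python3 - <<'E'
from h import *
f=env.grab_frame("side");cv2.imwrite("pics/s3.png",f["color"][:,:,::-1])
W=cloud(f).reshape(-1,3);r=np.hypot(*(W[:,:2]-C).T);print(np.median(W[(r<.085)&(W[:,2]>.08)&(W[:,2]<.1)][:,2]))
E
```

```text
t 11.275 r 0.17500230854713258 tang 0.0003047249132320795 z 0.29637154698203383 Frad -0.1593247007536423 Ft -1.0124513328245195 Fz 0.5748576733888194 yaw -31.361259540849353 xdir.t -0.9999953012997871
side disc z 0.09700000000000003
top disc z 0.09700000000000003
0.09654696151783604
```

View pics/s3.png

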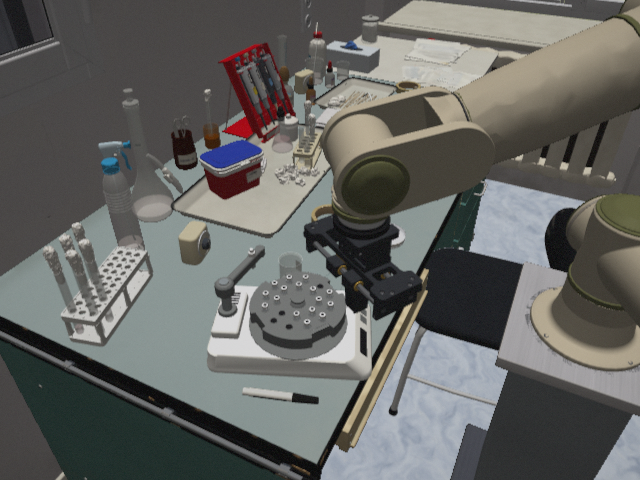

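The picture shows the carousel raised at (297,310), about 12 mm above latched. The drop arm points aside, with its tip at about (258,252), and the gripper hangs clear at (370,270). The pen and beaker are where they were.

```bash
python3 -c "
from plant import env
print(env.close_job())"
```

```text
the job is handed in; nothing more can be done
None
```

The job is handed in: the drop arm is aside to the right, the tab in the left-front notch was pressed in gently, and the carousel stands about 12 mm up with the robot clear of everything; the verdict was not shown.

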